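Set the job number and load the number block

TASK

The blue number block is parked with its orange fin under the plywood hood. Draw it out, set it down flat in the low black cradle and let go; there, roll its three coloured thumbwheels until their top faces show 2, 5, 3 pips, read from the wheel farthest from the fin towards the fin, each clicked squarely into place. Then take the block anew by its orange fin, lift it out and set it down flat in the cream holder without dropping it, number still showing, and leave the can, the jar and the clamp alone.

Things in the scene. Friction and masses are not known exactly. Their poses are not given: they have to be found in the camera images.
- block: loose number block, 0.5 kg: blue case 150 x 66 x 30 mm, three thumbwheels rising out of its top to z = 74 mm, orange fin on one end. Origin: underside, below the middle wheel; x runs to the fin, y across, z up. Case from x = -58 to 92, y = -33 to 33, z = 0 to 30 mm; wheels at x = -40, 0, 40; centre of mass near x = 15. Held across its 66 mm sides, best between two wheels (x = -20), or by the fin
- fin (a point): middle of the free part of the orange fin, at the block's x = 83, z = 62 mm. The fin is an upright plate 12 mm thick along the block's x, 44 mm wide along y, from the case top (z = 30) to z = 85 mm. 27 mm are free between it and the nearest wheel, nothing stands beyond it. Its axes are the block's
- block_mid (a point): middle of the block's underside (17 mm from its origin towards the fin)
- hood: fixed plywood hood, no floor, open to its -x: roof from x = 62 to 108 mm, 98 to 103 mm above the bench, side walls 4 mm thick at y = -42 and 42, back wall at x = 106. Origin on the bench where the block's origin is parked (within 4 mm) at the start, x pointing into the hood. Draw the block along the hood's -x by at least 35 mm before lifting
- cradle: fixed low black rubber cradle, 170 x 86 mm, with a lip all round, 9 mm above the bench. Origin at the bench where the block's origin belongs, x along it, y across. A block in it stands on a 4 mm floor plate; recess from x = -62 to 96, y = -37 to 37 mm, 4 mm clear all round the block, which fits either way round
- cradle_mid (a point): middle of the cradle's floor, 17 mm along x from its origin, where block_mid belongs
- holder: fixed cream holder, 170 x 86 mm: long side cheeks 6 mm thick and 34 mm high, level with the case top, so a block in it cannot be held by its sides; end walls 12 mm high. Origin at the bench where the block's origin belongs, x along it, y across. A block in it stands on a 4 mm floor plate; recess from x = -62 to 96, y = -37 to 37 mm, 4 mm clear all round the block, which fits either way round
- holder_mid (a point): middle of the holder's floor, 17 mm along x from its origin, where block_mid belongs
- wheel1 (a joint): angle (rad) of thumbwheel 1, farthest from the fin, 20 mm wide, axle along the block's x at x = -40, z = 42 mm. Turns endlessly; positive takes its top towards the block's -y. Digit d is on top at (d-1)*1.2566 (plus whole turns) and clicks in there (0.12 rad play, 1 to 2 N on a tooth move it; past half way it snaps on). It may start caught between two digits. It must show 2
- wheel2 (a joint): angle (rad) of thumbwheel 2, the middle one, 20 mm wide, axle along the block's x at x = 0, z = 42 mm. Turns endlessly; positive takes its top towards the block's -y. Digit d is on top at (d-1)*1.2566 (plus whole turns) and clicks in there (0.12 rad play, 1 to 2 N on a tooth move it; past half way it snaps on). It may start caught between two digits. It must show 5
- wheel3 (a joint): angle (rad) of thumbwheel 3, next to the fin, 20 mm wide, axle along the block's x at x = 40, z = 42 mm. Turns endlessly; positive takes its top towards the block's -y. Digit d is on top at (d-1)*1.2566 (plus whole turns) and clicks in there (0.12 rad play, 1 to 2 N on a tooth move it; past half way it snaps on). It may start caught between two digits. It must show 3
- can: bystander: red drinks can, 66 mm across, 115 mm tall, origin under its base
- jar: bystander: white jar with yellow cap, 70 mm across, 85 mm tall, origin under its base
- clamp: bystander: steel bar clamp with blue jaws lying flat, 160 x 30 x 18 mm, origin under its middle, x along the bar
- face1 (a point): middle of the face of wheel 1 that bears 2 pips, 17 mm from the axle; turns with the wheel. Faces: 1 pip white, 2 yellow, 3 red, 4 green, 5 blue. Between the five faces stand black teeth 5 mm thick, reaching 32 mm from the axle: with a digit on top, two of them lean 36 degrees either side of the top
- window1 (a point): the point 17 mm straight above wheel 1's axle, fixed to the block, where face1 belongs. Open 18 mm, with tips 20 to 22 mm above the axle, fingers straddle a tooth at the block's y = 17 or -17 mm; sweeping them level across to the other side rolls one digit
- face2 (a point): middle of the face of wheel 2 that bears 5 pips, 17 mm from the axle; turns with the wheel. Faces: 1 pip white, 2 yellow, 3 red, 4 green, 5 blue. Between the five faces stand black teeth 5 mm thick, reaching 32 mm from the axle: with a digit on top, two of them lean 36 degrees either side of the top
- window2 (a point): the point 17 mm straight above wheel 2's axle, fixed to the block, where face2 belongs. Open 18 mm, with tips 20 to 22 mm above the axle, fingers straddle a tooth at the block's y = 17 or -17 mm; sweeping them level across to the other side rolls one digit
- face3 (a point): middle of the face of wheel 3 that bears 3 pips, 17 mm from the axle; turns with the wheel. Faces: 1 pip white, 2 yellow, 3 red, 4 green, 5 blue. Between the five faces stand black teeth 5 mm thick, reaching 32 mm from the axle: with a digit on top, two of them lean 36 degrees either side of the top
- window3 (a point): the point 17 mm straight above wheel 3's axle, fixed to the block, where face3 belongs. Open 18 mm, with tips 20 to 22 mm above the axle, fingers straddle a tooth at the block's y = 17 or -17 mm; sweeping them level across to the other side rolls one digit
Not all that is in view belongs to the job. What is shaped like the holder but red or yellow is not meant.

How it is judged:
By the outcome, as a careful person would: the job done as asked, in the order asked, and still so for the second after the job is handed in, with the robot touching nothing.
It also fails if it takes over 72 s, if anything falls off the work surface, if the arm or the gripper's body presses on something with over 40 N, if the wrist force passes 120 N, or if a joint passes its speed limit or range.

ROBOT

A 6-joint arm with a two-finger parallel gripper is mounted at the origin on the work surface. World frame = base frame: x ahead of the robot, y to its left, z up, the work surface at z = 0. Lengths are in m, angles in degrees, forces in N, time in s.
With the tool pointing down it reaches from about 0.325 to 0.85 m from the base axis. Payload 15.5 kg.
Tool frame: the origin (TCP) lies at the very end of the fingers, on their centre line; the grasp point (between the pads) lies arm.grip_depth behind it (arm.grip_depth is the distance from the TCP to the grasp point, in m); z points along the fingers, y is the direction in which the jaws open and shut (so a half turn about z gives the same grasp; the last joint's range is limited). The gripper opens to 91 mm and grips with 3 to 60 N. Pads are 32 mm wide; open, the fingers measure 118 mm over their backs; the gripper's body (76 mm by 178 mm) begins 60 mm behind the grasp point.
Start: joints at [65.059, 28.281, 77.091, -0, 74.628, -5.472], TCP at [0.208, 0.589, 0.189] pointing down, gripper open.
Joint ranges: [-166.48, 166.48], [-47.26, 123.95], [12.59, 153.08], [-70.14, 250.14], [6.76, 159.57], [-176.63, 176.63]. Speed limits (degrees/s): [108.29, 108.29, 147.25, 172.46, 172.46, 172.46].

INTERFACE

Orientations are given as a 3x3 rotation matrix whose columns are the frame's x, y, z axes.
In Python, from rig import arm gives the robot as it stands. Calls block until the motion is done:
- arm.move_to(position, orientation): joint-space move of the TCP to a pose.
- arm.move_l(position, orientation=None, feed=0.15): straight line of the TCP; orientation=None keeps the orientation; feed is the mean speed in m/s.
- arm.move_joints(angles): joint-space move.
- arm.grip(opening): finger opening in m; the grip force is fixed at half the most; returns when the fingers have stopped.
- arm.sleep(seconds).
- arm.solve_ik(position, orientation): joint angles nearest the present ones, or None.
- arm.snapshot(name): name is "side" or "top" or "wrist"; returns the picture (400x640x3 uint8, red, green, blue); there is no depth.
- arm.get_calibration(name): a dict with "intrinsics" (3x3 intrinsics, pixels), "cam_to_world" (4x4, takes a point from camera to world coordinates). Camera axes: x right, y down, z forward; pixel columns grow to the right and rows downward; lengths in m; the calibration is good to about 2 mm. A picture is of the moment at which its call begins: read the wrist's pose just before it. get_calibration takes no time and is no camera call; for the wrist camera it gives the pose at the moment of the call.
A pose or a line that the arm cannot do raises arm.Unreachable and nothing moves.
- arm.sign_off(): hands the job in, once; it reports no verdict.
Readings, each from a call of its own:
- arm.current_t(): time.
- arm.current_joint_positions(): joint angles.
- arm.current_dq(): joint speeds.
- arm.current_tau(): joint torques, N m.
- arm.current_ee_pos(): TCP position.
- arm.current_tool_rot(): TCP orientation.
- arm.current_force(): force on the tool from outside, world axes, zero at the start.
- arm.current_torque(): the same for the moment, N m.
- arm.current_width(): finger opening in m.
Only numpy, scipy, OpenCV 4.12 (cv2) and the standard library are available. Lean on these libraries where they do the work, as an engineer would, in place of code of your own. Each camera call takes 0.05 s, during which the arm holds its last target. There are 200 camera calls.

## Working session

There is one attempt and no reset: what is moved stays moved. The work goes in short steps, each a Python script; the robot and the scene stay as the last script left them, time stands still between calls to the robot, and variables do not carry over. Pictures are saved under pics/ and viewed, about 8 in all and at most 12, crops included, and the job is handed in when it is done.

```bash
mkdir -p pics; ls; python3 - <<'E'
from rig import arm
import cv2,numpy as np
for n in("top","side"):
    im=arm.snapshot(n); cv2.imwrite(f"pics/{n}0.png",im[:,:,::-1]); c=arm.get_calibration(n); print(n,np.round(c["intrinsics"],1).tolist(),np.round(c["cam_to_world"],4).tolist())
print(arm.grip_depth,arm.current_t(),arm.current_tool_rot())
E
```

```text
pics
top [[468.6, 0.0, 319.5], [0.0, 468.6, 207.0], [0.0, 0.0, 1.0]] [[-0.0292, -0.9918, 0.124, 0.3288], [-0.9993, 0.0321, 0.0211, 0.0179], [-0.0249, -0.1233, -0.9921, 1.3553], [0.0, 0.0, 0.0, 1.0]]
side [[516.1, 0.0, 322.6], [0.0, 516.1, 192.0], [0.0, 0.0, 1.0]] [[0.7218, -0.3338, 0.6063, -0.3452], [-0.6921, -0.3566, 0.6276, -0.8164], [0.0067, -0.8726, -0.4884, 0.7255], [0.0, 0.0, 0.0, 1.0]]
0.0188 0.1 [[-9.42815787e-01  3.33313996e-01 -4.14071713e-04]
 [ 3.33314246e-01  9.42815301e-01 -9.60456331e-04]
 [ 7.02596084e-05 -1.04354939e-03 -9.99999453e-01]]
```

View pics/top0.png

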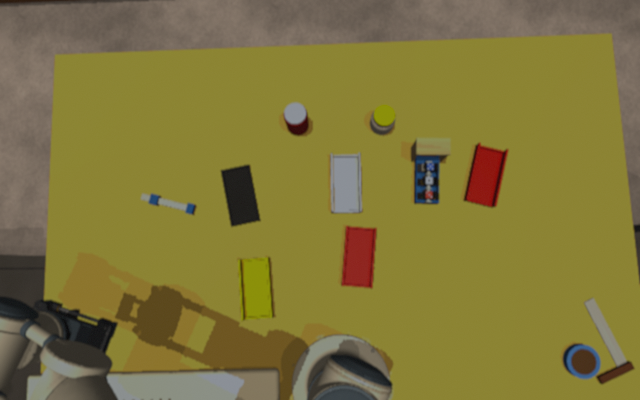

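View pics/side0.png

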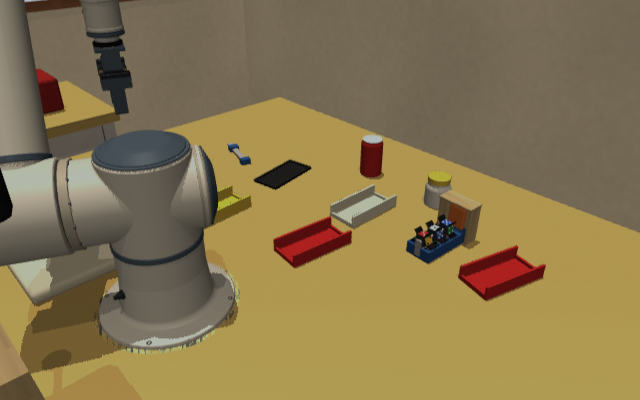

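The top picture shows the block at (427,180) with the hood above it at (432,148), the black cradle at (240,195) and the cream holder at (346,184). Things that could be mistaken for the holder are red (486,175), red (359,257) and yellow (256,288). I choose the cream one, and check it in a close crop next.

```bash
cat > h.py <<'E'
from rig import arm
import cv2,numpy as np
def ray(n,px,z,c=None):
    c=c or arm.get_calibration(n);K=c["intrinsics"];T=np.array(c["cam_to_world"])
    d=T[:3,:3]@np.linalg.inv(K)@np.array([px[0],px[1],1.]);o=T[:3,3]
    return o+d*(z-o[2])/d[2]
def proj(n,P,c=None):
    c=c or arm.get_calibration(n);T=np.linalg.inv(np.array(c["cam_to_world"]))
    p=T[:3,:3]@np.array(P)+T[:3,3];q=np.array(c["intrinsics"])@p;return q[:2]/q[2]
def R(a):  # tool down, jaw axis (y) along world angle a deg
    a=np.radians(a);y=np.array([np.cos(a),np.sin(a),0]);z=np.array([0,0,-1.]);return np.c_[np.cross(y,z),y,z]
def crop(im,name,x0,y0,x1,y1,s):
    cv2.imwrite(f"pics/{name}.png",cv2.resize(im[y0:y1,x0:x1,::-1],None,fx=s,fy=s,interpolation=cv2.INTER_CUBIC))
E
python3 - <<'E'
from h import *
im=cv2.imread("pics/top0.png")[:,:,::-1]
crop(im,"topc",215,130,455,235,3.3)
for n,p,z in[("block",(427,180),.03),("hood",(432,148),.1),("cradle",(240,195),.009),("holder",(346,184),.02),("can",(296,112),.11),("jar",(384,117),.085),("clamp",(170,204),.01)]:print(n,ray("top",p,z).round(3))
E
```

```text
block [ 0.562 -0.263  0.03 ]
hood [ 0.638 -0.267  0.1  ]
cradle [0.54  0.277 0.009]
holder [ 0.56  -0.032  0.02 ]
can [0.75  0.101 0.11 ]
jar [ 0.735 -0.142  0.085]
clamp [0.52  0.483 0.01 ]
```

View pics/topc.png

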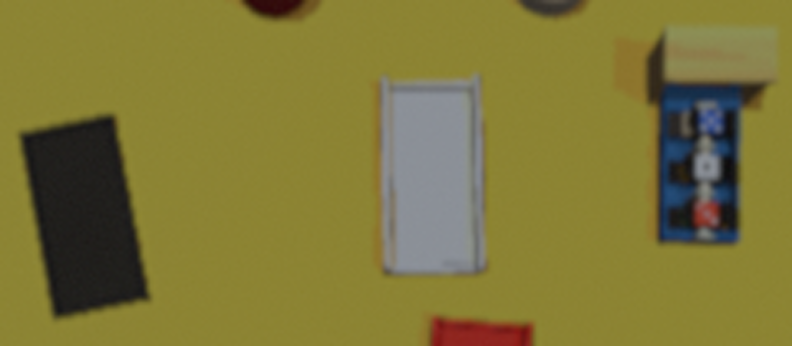

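Viewed 3 so far. The crop shows the cream holder with two long cheeks at (433,175), the plain black cradle at (85,215), and the block with red, white and blue wheel faces from the free end to the hood. Next I fly over all three with the wrist camera on the way to the block.

```bash
python3 - <<'E'
from h import *
import pickle
D={}
for n,(x,y) in dict(cradle=(.5,.277),holder=(.52,-.032),block=(.48,-.263)).items():
    arm.move_to([x,y,.33],R(90)); arm.sleep(.15)
    c=arm.get_calibration("wrist");im=arm.snapshot("wrist");D[n]=(im,c)
    T=np.array(c["cam_to_world"]);print(n,arm.current_t(),T[:3,3].round(3),T[:3,2].round(3),proj("wrist",[x,y,0],c).round())
pickle.dump(D,open("D.pkl","wb"));print(np.round(c["intrinsics"],1).tolist())
f=lambda n,s:cv2.resize(D[n][0][:,:,::-1],s,interpolation=cv2.INTER_AREA)
a=np.hstack([f("cradle",(368,230)),f("holder",(368,230))])
b=f("block",(592,370));b=np.hstack([b,np.zeros((370,144,3),np.uint8)])
cv2.imwrite("pics/m1.png",np.vstack([a,b]))
E
```

```text
cradle 1.95 [0.418 0.277 0.526] [ 0.287 -0.    -0.958] [321. 157.]
holder 3.3333 [ 0.439 -0.031  0.526] [ 0.288  0.    -0.958] [321. 157.]
block 4.4667 [ 0.399 -0.262  0.526] [ 0.288  0.    -0.958] [320. 156.]
[[290.8, 0.0, 321.0], [0.0, 290.8, 197.2], [0.0, 0.0, 1.0]]
```

View pics/m1.png

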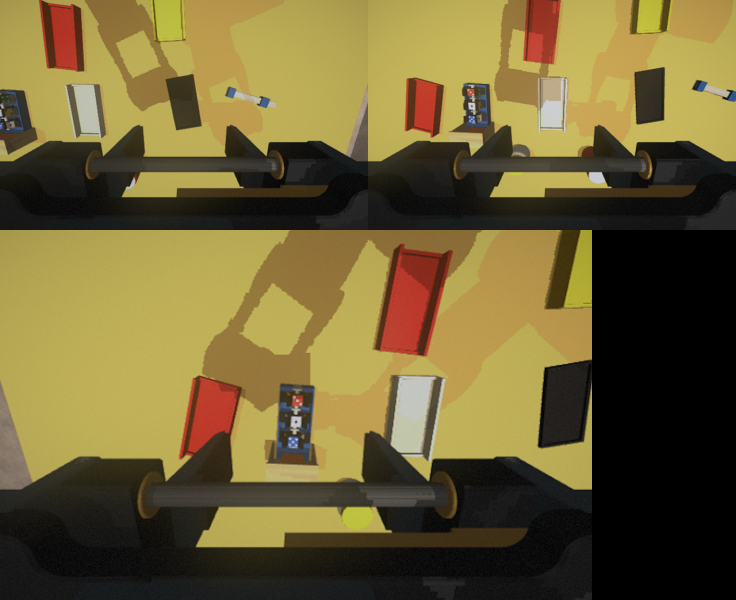

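Viewed 4. The cradle is at (183,102), the holder at (552,104) and the block at (296,420) with its top faces red, white and blue. I enlarge all three to read the corners.

```bash
python3 - <<'E'
from h import *
import pickle
D=pickle.load(open("D.pkl","rb"))
o=[]
for n,(x0,y0,w,h) in dict(cradle=(275,120,90,115),holder=(275,125,90,115),block=(275,155,90,115)).items():
    im=D[n][0][y0:y0+h,x0:x0+w,::-1]
    im=np.clip(im*(2.5 if n=="cradle" else 1.),0,255).astype(np.uint8)
    o.append(cv2.resize(im,None,fx=2.9,fy=2.9,interpolation=cv2.INTER_CUBIC))
a=np.hstack(o);cv2.imwrite("pics/m2.png",a);print(a.shape)
E
```

```text
(334, 783, 3)
```

View pics/m2.png

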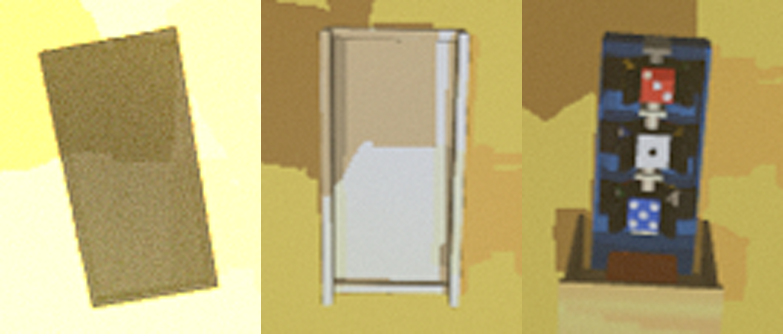

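Viewed 5. Cradle corners are (40,53), (176,28), (217,286), (93,306). Holder cheek-top corners are (321,31), (468,31), (459,305), (322,305). Block near-end corners are (603,33), (711,38), and its wheel faces show red 3 at (657,85), white 1 at (653,152) and blue 5 at (645,214).

```bash
python3 - <<'E'
from h import *
import pickle
D=pickle.load(open("D.pkl","rb"))
off=dict(cradle=(275,120,0),holder=(275,125,261),block=(275,155,522))
def w(n,p,z):
    x0,y0,b=off[n];return ray("wrist",((p[0]-b+.5)/2.9-.5+x0,(p[1]+.5)/2.9-.5+y0),z,D[n][1])
for n,ps,z in[("cradle",[(40,53),(176,28),(217,286),(93,306)],.009),("holder",[(321,31),(468,31),(459,305),(322,305)],.034)]:
    P=np.array([w(n,p,z)[:2] for p in ps]);L=[np.linalg.norm(P[i]-P[i-1]) for i in range(4)]
    m=P.mean(0);v=(P[2]+P[3]-P[0]-P[1])/2;u=(P[0]+P[3]-P[1]-P[2])/2
    print(n,m.round(4),"len",np.round(L,3),"ang",np.degrees(np.arctan2(v[1],v[0])).round(1),np.degrees(np.arctan2(-u[0],u[1])).round(1))
for p,z in[((603,33),.03),((711,38),.03),((657,85),.059),((653,152),.059),((645,214),.059),((593,250),.03),((705,250),.03),((559,284),.1),((724,288),.1)]:print(p,w("block",p,z).round(4))
E
```

```text
cradle [0.5399 0.276 ] len [0.167 0.083 0.167 0.083] ang 10.2 -169.9
holder [ 0.5642 -0.0329] len [0.17  0.084 0.17  0.086] ang -0.8 -179.9
(603, 33) [ 0.4922 -0.2937  0.03  ]
(711, 38) [ 0.4951 -0.2293  0.03  ]
(657, 85) [ 0.5168 -0.2615  0.059 ]
(653, 152) [ 0.5571 -0.2638  0.059 ]
(645, 214) [ 0.5963 -0.2686  0.059 ]
(593, 250) [ 0.6336 -0.3025  0.03  ]
(705, 250) [ 0.6335 -0.2304  0.03  ]
(559, 284) [ 0.6214 -0.3162  0.1   ]
(724, 288) [ 0.6237 -0.2238  0.1   ]
```

```bash
python3 - <<'E'
from h import *
a=np.radians(-3);u=np.array([np.cos(a),np.sin(a),0])
g=np.array([.555,-.264,0])-.020*u
arm.move_to(list(g+[0,0,.11]),R(87)); arm.move_l(list(g+[0,0,.006]),feed=.12)
print("F",np.round(arm.current_force(),1)); arm.grip(.05); print("w",arm.current_width(),np.round(arm.current_force(),1))
arm.move_l(list(g-.075*u+[0,0,.006]),feed=.08); print("drawn F",np.round(arm.current_force(),1),arm.current_t())
arm.move_l(list(g-.075*u+[0,0,.106]),feed=.15)
b=np.radians(10.2);v=np.array([np.cos(b),np.sin(b),0])
t=np.array([.540,.276,0])-.037*v
arm.move_to(list(t+[0,0,.07]),R(100.2)); arm.sleep(.2)
c=arm.get_calibration("wrist");im=arm.snapshot("wrist")
import pickle;pickle.dump((im,c),open("E.pkl","wb"))
print(arm.current_t(),arm.current_width(),np.round(arm.current_force(),1),proj("wrist",t+[0,0,.07],c))
q=proj("wrist",t+.037*v+[0,0,.02],c).astype(int);print(q)
cv2.imwrite("pics/full2.png",im[:,:,::-1]);crop(im,"e1",250,110,400,250,4.2)
E
```

```text
F [ 0.3 -0.7  0.5]
w 0.054520046369799825 [ -5.9 -10.7  16.1]
drawn F [ 6.6 -1.8 16.2] 8.175
11.1667 0.053779996779253915 [ 0.5 -0.2 -5.6] [322.33531059 226.59375399]
[322 242]
```

View pics/e1.png

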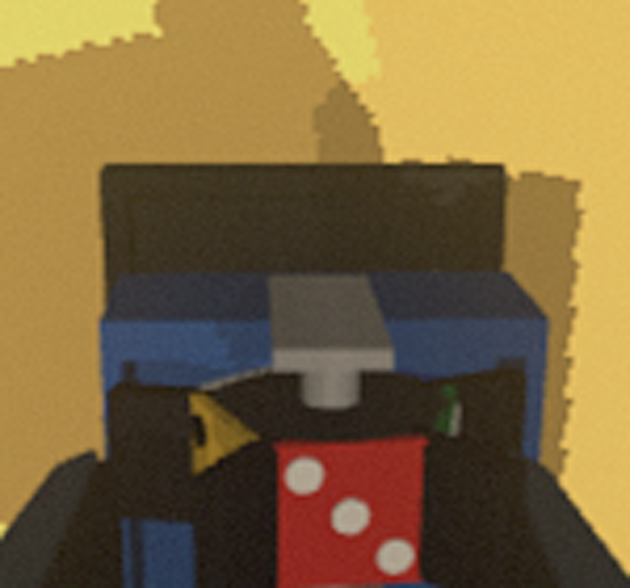

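Viewed 6. The block is held, with its top near edge at crop (103,318) to (547,318) and bottom near edge at (108,272) to (508,272). The cradle's near rim runs (103,165) to (505,165). I compute the offset.

```bash
python3 - <<'E'
from h import *
import pickle
im,c=pickle.load(open("E.pkl","rb"))
b=np.radians(10.2);v=np.array([np.cos(b),np.sin(b)]);n=np.array([-v[1],v[0]]);m=np.array([.540,.276])
for nm,p,z in[("top",(103,318),.094),("top",(547,318),.094),("bot",(108,272),.064),("bot",(508,272),.064),("cradle",(103,165),.009),("cradle",(505,165),.009),("face",(352,513),.123)]:
    P=ray("wrist",(250+(p[0]+.5)/4.2-.5,110+(p[1]+.5)/4.2-.5),z,c)[:2]-m;print(nm,(P@v).round(4),(P@n).round(4))
print(arm.current_ee_pos(),np.round(arm.current_tool_rot(),3).tolist())
E
```

```text
top -0.0742 -0.0296
top -0.0741 0.0351
bot -0.0745 -0.0334
bot -0.0744 0.0343
cradle -0.0854 -0.0422
cradle -0.0853 0.0421
face -0.056 0.0057
[0.5038414  0.26892626 0.07004406] [[-0.984, -0.176, 0.0], [-0.176, 0.984, 0.0], [-0.0, -0.0, -1.0]]
```

```bash
python3 - <<'E'
from h import *
import pickle
p=np.array(arm.current_ee_pos());b=np.radians(10.2);n=np.array([-np.sin(b),np.cos(b),0]);v=np.array([np.cos(b),np.sin(b),0])
p=p-.001*n-.0007*v
arm.move_l([p[0],p[1],.016],feed=.1)
for z in(.0135,.012,.011,.010):
    arm.move_l([p[0],p[1],z],feed=.04);f=arm.current_force();print(z,np.round(f,1))
    if f[2]>-1:break
arm.grip(.09);print(arm.current_width(),np.round(arm.current_force(),1))
arm.move_l([p[0],p[1],.12],feed=.2)
q=p-.02*v;arm.move_to([q[0],q[1],.18],R(100.2));arm.sleep(.15)
c=arm.get_calibration("wrist");im=arm.snapshot("wrist");pickle.dump((im,c),open("F.pkl","wb"))
print(arm.current_t());m=np.array([.540,.276,.03]);k=proj("wrist",m,c).astype(int);print(k)
x0,y0=k[0]-70,k[1]-75;print(x0,y0);crop(im,"f1",x0,y0,x0+140,y0+140,4.2)
E
```

```text
0.0135 [ 0.6  0.6 -3.5]
0.012 [ 0.2 -1.1 -3. ]
0.011 [-2.1 -2.4  8.2]
0.08993147138981943 [-0.  -0.7  0.6]
14.5667
[322 224]
252 149
```

View pics/f1.png

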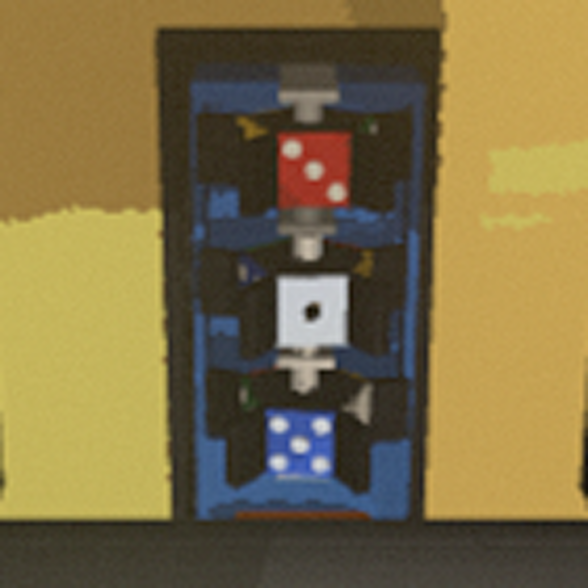

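Viewed 7. The block is seated in the cradle. Its faces are red 3 at (313,170), white 1 at (312,312) and blue 5 at (300,445). Left of the top are yellow 2, blue 5 and green 4, so wheels 1, 2 and 3 need 1, 1 and 2 rolls with the top moving to +y (image right).

```bash
python3 - <<'E'
from h import *
import pickle
im,c=pickle.load(open("F.pkl","rb"))
b=np.radians(10.2);v=np.array([np.cos(b),np.sin(b)]);n=np.array([-v[1],v[0]]);m=np.array([.540,.276])-.017*v
for nm,p,z in[("nl",(192,81),.034),("nr",(424,81),.034),("fl",(197,510),.034),("fr",(412,510),.034),("w1",(313,170),.063),("w2",(312,312),.063),("w3",(300,445),.063),("cr",(157,29),.009),("cr",(441,27),.009)]:
    P=ray("wrist",(252+(p[0]+.5)/4.2-.5,149+(p[1]+.5)/4.2-.5),z,c)[:2]-m;print(nm,(P@v).round(4),(P@n).round(4))
E
```

```text
nl -0.0572 -0.0303
nr -0.0572 0.0352
fl 0.0795 -0.032
fr 0.0795 0.0356
w1 -0.0389 0.0035
w2 0.0013 0.0034
w3 0.0416 0.0002
cr -0.0682 -0.0425
cr -0.0688 0.0425
```

```bash
cat > roll.py <<'E'
from h import *
import pickle
b=np.radians(10.0);v=np.array([np.cos(b),np.sin(b),0]);n=np.array([-v[1],v[0],0])
O=np.array([.540,.276,0])-.017*np.array([np.cos(np.radians(10.2)),np.sin(np.radians(10.2)),0])+.001*v+.002*n
X={1:-.04,2:0,3:.04}
def roll(w,s=1,zt=.067):
    P=lambda y,z:list(O+X[w]*v+y*n+[0,0,z])
    arm.move_to(P(-.017*s,.092),R(100)); arm.move_l(P(-.017*s,zt),feed=.08); f0=arm.current_force()
    arm.move_l(P(0,zt),feed=.06); f1=arm.current_force()
    arm.move_l(P(.018*s,zt),feed=.06); f2=arm.current_force(); arm.move_l(P(.018*s,.092),feed=.12)
    print(w,*[np.round(f,1) for f in(f0,f1,f2)],round(arm.current_t(),1))
def look(name,dx=-.057,z=.18):
    p=O+dx*v;arm.move_to([p[0],p[1],z],R(100));arm.sleep(.15)
    c=arm.get_calibration("wrist");im=arm.snapshot("wrist");pickle.dump((im,c),open(name+".pkl","wb"))
    k=proj("wrist",O+.017*v+[0,0,.03],c).astype(int);print(k[0]-70,k[1]-75);crop(im,name,k[0]-70,k[1]-75,k[0]+70,k[1]+65,4.2)
E
python3 - <<'E'
from roll import *
arm.grip(.018);print(arm.current_width())
for w in(1,2,3,3):roll(w)
look("g1")
print(arm.current_t())
E
```

```text
0.018003111886212796
1 [-1.   0.3  0.2] [-0.1 -0.4 -0.4] [-0.8  0.2 -0.3] 17.9
2 [-0.4 -0.6  0. ] [0.9 0.4 0.5] [ 0.3 -0.3  0.2] 19.9
3 [ 0.8 -0.6  0. ] [ 0.6 -0.8  0.7] [0.1 0.2 0.4] 21.9
3 [-0.1  0.3 -0.2] [-0.1 -0.8 -0.3] [ 0.4 -0.5 -0.3] 23.9
251 160
24.6917
```

View pics/g1.png

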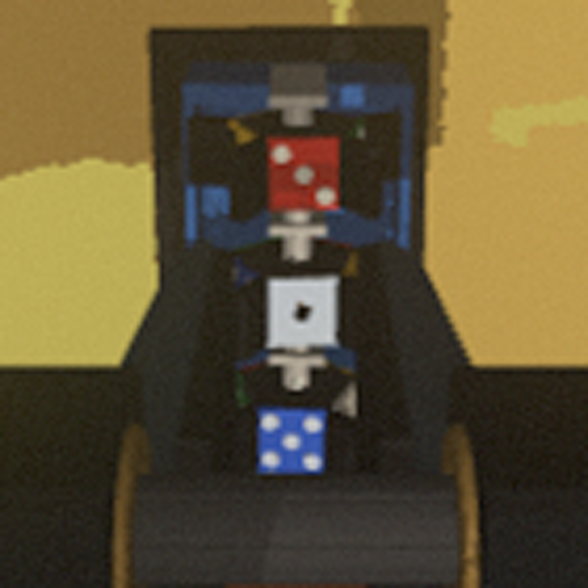

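Viewed 8. The faces are unchanged: red 3 at (303,172), white 1 at (302,313), blue 5 at (291,440). The fingers did not catch the teeth, so I repeat wheel 1 and take pictures during the sweep.

```bash
python3 - <<'E'
from roll import *
w=1;P=lambda y,z:list(O+X[w]*v+y*n+[0,0,z])
arm.move_to(P(-.017,.092),R(100));arm.move_l(P(-.017,.067),feed=.08)
o=[];s=[]
for y in(-.017,-.005,.005,.018):
    arm.move_l(P(y,.067),feed=.06);c=arm.get_calibration("wrist");im=arm.snapshot("wrist")
    print(np.round(arm.current_ee_pos(),4),np.round(arm.current_force(),1),proj("wrist",P(y,.067),c).round(),arm.current_width())
    k=proj("wrist",P(0,.06),c).astype(int);a=im[k[1]-75:k[1]+75,k[0]-100:k[0]+100,::-1];o.append(cv2.resize(a,(400,300),interpolation=cv2.INTER_CUBIC))
cv2.imwrite("pics/h1.png",np.vstack([np.hstack(o[:2]),np.hstack(o[2:])]));print(arm.current_t())
E
```

```text
[0.4877 0.2515 0.0674] [-0.3 -0.6 -0.6] [321. 226.] 0.018243352286590703
[0.4853 0.2635 0.067 ] [0.8 0.  0.2] [321. 227.] 0.01781572969175851
[0.4836 0.2733 0.067 ] [-0.  -0.2  0.3] [321. 227.] 0.018089626775054934
[0.4813 0.2861 0.067 ] [-0.2  0.2 -0.4] [321. 227.] 0.01792469694403876
27.0833
```

View pics/h1.png

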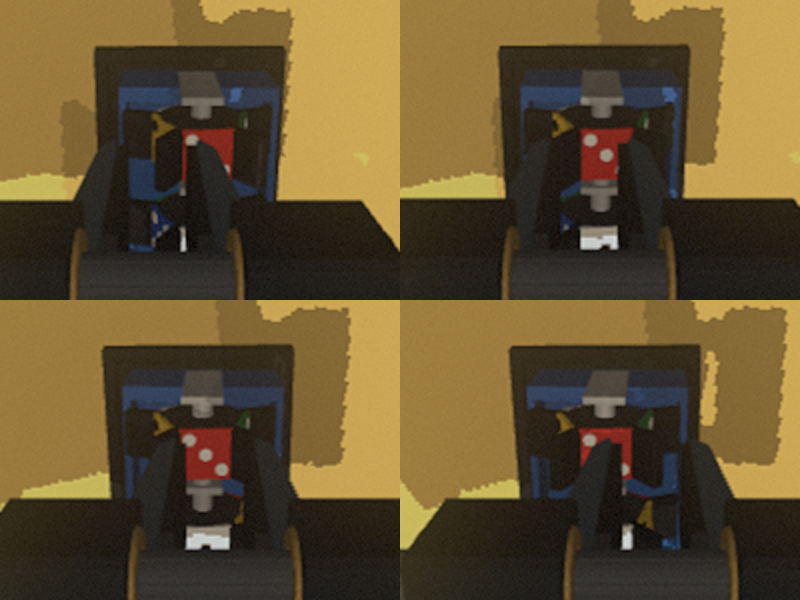

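Viewed 9. The fingers pass over the teeth without touching, and the red face stays put in all four frames, so the tips must be higher than I assumed. I find the true height by touching down gently at the straddle position.

```bash
python3 - <<'E'
from roll import *
w=1;P=lambda y,z:list(O+X[w]*v+y*n+[0,0,z])
arm.move_l(P(.018,.085),feed=.15);arm.move_l(P(-.017,.085),feed=.15);arm.move_l(P(-.017,.067),feed=.1)
for z in np.arange(.065,.046,-.0015):
    arm.move_l(P(-.017,z),feed=.06);f=np.mean([arm.current_force() for _ in range(3)],0);print(round(z,4),np.round(f,1),np.round(arm.current_ee_pos()[2],4))
    if abs(f[2])>3 or np.hypot(*f[:2])>4:break
c=arm.get_calibration("wrist");im=arm.snapshot("wrist");s=arm.snapshot("side")
k=proj("wrist",P(0,.06),c).astype(int);a=cv2.resize(im[k[1]-75:k[1]+75,k[0]-65:k[0]+65,::-1],None,fx=3,fy=3,interpolation=cv2.INTER_CUBIC)
q=proj("side",P(0,.06)).astype(int);print(q,arm.current_t())
d=cv2.resize(s[q[1]-56:q[1]+56,q[0]-48:q[0]+48,::-1],(390,450),interpolation=cv2.INTER_CUBIC)
cv2.imwrite("pics/i1.png",np.hstack([a,d]))
E
```

```text
0.065 [-1.1 -0.1 -0.4] 0.0652
0.0635 [-0.2  0.1 -0.5] 0.0635
0.062 [-0.6 -0.1 -0.3] 0.0619
0.0605 [-0.2 -0.4 -0.3] 0.0604
0.059 [ 0.8 -0.4  0. ] 0.0589
0.0575 [1.  0.5 0. ] 0.0574
0.056 [ 0.4  0.5 -0.6] 0.0559
0.0545 [ 0.3  0.6 -0.5] 0.0544
0.053 [ 0.2 -0.7  0.4] 0.0529
0.0515 [-0.2 -0.2 -0.9] 0.0514
0.05 [-0.4 -0.1  0. ] 0.0499
0.0485 [ 0.9  0.4 -0. ] 0.0484
0.047 [-0.2 -0.2 -0.2] 0.0469
[269 163] 31.4167
```

View pics/i1.png

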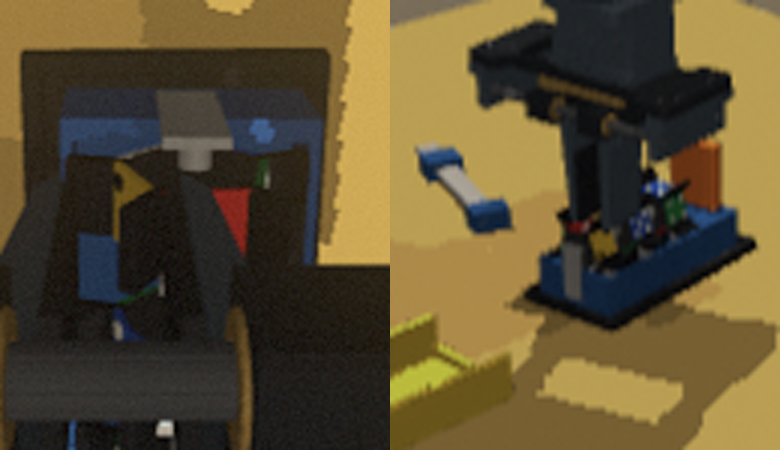

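Viewed 10. At TCP z = .047 there is still no contact. The side view shows the tips just at the wheel tops, so the fingers end about 2 cm short of the nominal TCP. I keep probing down, and on contact back off 2 mm and sweep.

```bash
python3 - <<'E'
from roll import *
w=1;P=lambda y,z:list(O+X[w]*v+y*n+[0,0,z])
for z in np.arange(.0455,.030,-.0015):
    arm.move_l(P(-.017,z),feed=.08);f=np.mean([arm.current_force() for _ in range(3)],0);print(round(z,4),np.round(f,1),np.round(arm.current_ee_pos()[2],4))
    if abs(f[2])>2.5 or np.hypot(*f[:2])>3:break
print(arm.current_t(),arm.current_width())
E
```

```text
0.0455 [ 0.8 -0.6  0.4] 0.0454
0.044 [ 0.4 -0.3 -0.2] 0.0439
0.0425 [ 0.3  0.5 -0.1] 0.0424
0.041 [ 0.7 -0.3 -0.1] 0.0409
0.0395 [-1.2 -0.5  9. ] 0.0398
32.6667 0.017727283363534557
```

```bash
cat >> roll.py <<'E'
def faces(name):
    p=O-.075*v;arm.move_to([p[0],p[1],.16],R(100));arm.sleep(.1)
    c=arm.get_calibration("wrist");im=arm.snapshot("wrist");pickle.dump((im,c),open(name+".pkl","wb"))
    k=proj("wrist",O+.017*v+[0,0,.03],c).astype(int);crop(im,name,k[0]-70,k[1]-75,k[0]+70,k[1]+65,4.2)
    for w in X:
        q=proj("wrist",O+X[w]*v+[0,0,.063],c);x,y=np.round(q).astype(int);print(w,(x,y),im[y-4:y+5,x-4:x+5].reshape(-1,3).mean(0).round(),[im[y-4:y+5,x+d-1:x+d+2].reshape(-1,3).mean(0).round().astype(int).tolist() for d in(-14,14)])
E
python3 - <<'E'
from roll import *
w=1;P=lambda y,z:list(O+X[w]*v+y*n+[0,0,z])
z=.0435
arm.move_l(P(-.017,z),feed=.06);print(np.round(arm.current_force(),1))
for y in(-.009,0,.009,.018):arm.move_l(P(y,z),feed=.06);print(y,np.round(arm.current_force(),1))
arm.move_l(P(.018,.075),feed=.15)
faces("j1");print(arm.current_t())
E
```

```text
[ 0.2  0.4 -0.1]
-0.009 [-0.7  0.4 -0.5]
0 [ 0.4 -0.4 -0.4]
0.009 [ 0.4 -0.4 -0.1]
0.018 [-0.3  0.3  0.2]
1 (np.int64(321), np.int64(223)) [179. 174.  56.] [[43, 38, 23], [43, 37, 23]]
2 (np.int64(321), np.int64(257)) [158. 160. 160.] [[37, 33, 23], [33, 29, 19]]
3 (np.int64(321), np.int64(288)) [54. 51. 48.] [[51, 48, 44], [60, 57, 53]]
35.0667
```

Wheel 1 now shows yellow (2), so the tips sit about 23 mm above the nominal TCP. I roll the other wheels the same way.

```bash
sed -i 's/\.092/.070/g;s/zt=.067/zt=.0435/' roll.py; python3 - <<'E'
from roll import *
p=O+X[2]*v-.017*n;arm.move_to([p[0],p[1],.09],R(100))
for w in(2,3,3):roll(w)
p=O+X[3]*v;arm.move_l([p[0],p[1],.11],feed=.25)
arm.grip(.045)
look("k1",-.075,.16);faces("k2");print(arm.current_t())
E
```

```text
2 [0.6 0.2 0.9] [ 0.1  0.1 -0.3] [-0.3  0.4  0.1] 37.5
3 [-0.   0.8  0.3] [ 0.4 -0.  -0.8] [-0.2  0.3 -0.7] 39.6
3 [ 0.5  0.7 -0.5] [ 0.5 -0.8  0.4] [ 0.5  0.1 -0.2] 41.6
251 179
1 (np.int64(321), np.int64(222)) [192. 188.  62.] [[45, 40, 28], [44, 37, 26]]
2 (np.int64(321), np.int64(256)) [ 96. 115. 172.] [[37, 34, 28], [37, 33, 27]]
3 (np.int64(321), np.int64(287)) [61. 58. 53.] [[57, 54, 49], [66, 63, 58]]
43.7
```

View pics/k1.png

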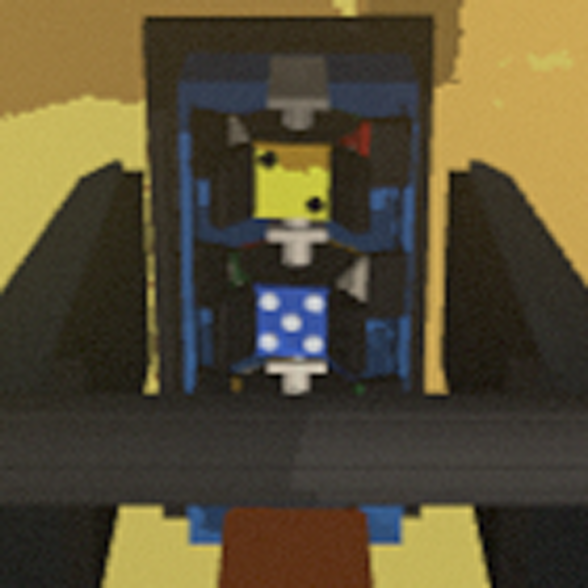

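Viewed 11. Wheel 1 shows yellow 2 at (291,180) and wheel 2 shows blue 5 at (291,322). Wheel 3 is behind the palm bar, but its neighbours, yellow left at (236,383) and green right at (360,388), mean 3 is on top. I check that by colour from a free pose before grasping the fin.

```bash
python3 - <<'E'
from roll import *
O=O+.001*n
F=O+.083*v
q0=arm.current_joint_positions();best=None
for a in(10,190,-170):
    s=arm.solve_ik(list(F+[0,0,.10]),R(a));s2=arm.solve_ik([.630,-.0333,.12],R(a-10.4));print(a,None if s is None else np.round(s,0),None if s2 is None else np.round(s2,0))
q=O-.16*v;arm.move_to([q[0],q[1],.16],R(100));arm.sleep(.1)
c=arm.get_calibration("wrist");im=arm.snapshot("wrist")
t=arm.snapshot("top")
for w in X:
    for nm,I,cc in(("wrist",im,c),("top",t,arm.get_calibration("top"))):
        x,y=np.round(proj(nm,O+X[w]*v+[0,0,.063],cc)).astype(int);print(w,nm,x,y,I[y-2:y+3,x-2:x+3].reshape(-1,3).mean(0).round() if 2<y<397 else None)
cv2.imwrite("pics/l1.png",im[:,:,::-1])
print(arm.current_t())
E
```

```text
10 [21. 37. 76. -0. 68. 11.] [-8. 33. 81. -0. 67. -8.]
190 [  21.   37.   76.   -0.   68. -169.] [ -8.  33.  81.  -0.  67. 172.]
-170 [  21.   37.   76.   -0.   68. -169.] [ -8.  33.  81.  -0.  67. 172.]
1 wrist 321 289 [56. 53. 48.]
1 top 239 212 [133. 138.  19.]
2 wrist 321 318 [ 98. 120. 178.]
2 top 237 198 [ 83. 102. 149.]
3 wrist 321 345 [20. 20. 17.]
3 top 234 184 [141.  72.  66.]
44.3333
```

From the top camera the wheels are yellow, blue and red, which is 2-5-3. Now I grasp the fin, with the force checked on the way down.

```bash
python3 - <<'E'
from roll import *
F=O+.001*n+.083*v
arm.move_to(list(F+[0,0,.13]),R(10)); arm.grip(.022)
arm.move_l(list(F+[0,0,.07]),feed=.2)
ok=True
for z in(.05,.035,.020):
    arm.move_l(list(F+[0,0,z]),feed=.08);f=np.array(arm.current_force());print(z,np.round(f,1))
    if np.linalg.norm(f)>5: ok=False;break
if ok:
    arm.grip(0.0);print("w",arm.current_width(),np.round(arm.current_force(),1))
    arm.move_l(list(F+[0,0,.035]),feed=.05);print(np.round(arm.current_force(),1),np.round(arm.current_torque(),2),arm.current_width())
print(arm.current_t())
E
```

```text
0.05 [-0.3  1.  -0. ]
0.035 [ 0.4 -0.1  0.1]
0.02 [0.3 0.  0.2]
w 0.011624860283484669 [ 1.   0.6 -1. ]
[-0.6  0.1 -5.8] [ 0.01 -0.33 -0.04] 0.011849256812789727
48.5333
```

```bash
python3 - <<'E'
from roll import *
p=np.array(arm.current_ee_pos());arm.move_l([p[0],p[1],.12],feed=.2)
a=np.radians(-.4);h=np.array([.5642,-.0329,0])+.066*np.array([np.cos(a),np.sin(a),0])
arm.move_to(list(h+[0,0,.12]),R(-.4));arm.sleep(.1)
arm.move_l(list(h+[0,0,.055]),feed=.15);arm.sleep(.15)
print(np.round(arm.current_force(),1),np.round(arm.current_torque(),2),arm.current_width(),arm.current_t())
I=[]
for nm in("top","side","wrist"):
    im=arm.snapshot(nm);c=arm.get_calibration(nm);k=proj(nm,[.565,-.033,.05],c).astype(int);print(nm,k)
    k=np.clip(k,[60,65],[580,335])
    I.append(cv2.resize(im[k[1]-65:k[1]+65,k[0]-60:k[0]+60,::-1],(264,286),interpolation=cv2.INTER_CUBIC))
cv2.imwrite("pics/n1.png",np.hstack(I))
E
```

```text
[ 0.4 -0.3 -5.2] [-0.09 -0.35 -0.01] 0.011826347482663127 51.175
top [346 180]
side [364 194]
wrist [232 223]
```

```bash
python3 - <<'E'
from roll import *
p=np.array(arm.current_ee_pos())
arm.move_l([p[0],p[1],.030],feed=.1);print(np.round(arm.current_force(),1))
for z in(.027,.0245,.0225,.0215,.0205,.0197,.019):
    arm.move_l([p[0],p[1],z],feed=.05);f=np.mean([arm.current_force() for _ in range(3)],0);print(z,np.round(f,1),np.round(arm.current_torque(),2))
    if f[2]>-2.5 or np.hypot(*f[:2])>4:break
print(arm.current_t(),arm.current_width())
E
```

```text
[ 0.4 -0.3 -5.3]
0.027 [ 0.3 -0.2 -5.5] [-0.07 -0.31  0.02]
0.0245 [ 0.5 -0.2 -5.4] [-0.02 -0.33  0.  ]
0.0225 [-0.8  0.5 -5.9] [-0.08 -0.36 -0.03]
0.0215 [-0.1  0.6 -4.3] [-0.1  -0.35  0.06]
0.0205 [-1.1  0.1 -5.9] [-0.09 -0.3   0.01]
0.0197 [-2.3  0.3  5.6] [0.06 0.44 0.03]
53.225 0.012123062800054665
```

Contact came at z = .0197, just where the floor should be. I release, lift straight up and look.

```bash
python3 - <<'E'
from roll import *
p=np.array(arm.current_ee_pos())
arm.grip(.022);print(np.round(arm.current_force(),1))
arm.move_l([p[0],p[1],.03],feed=.06);arm.move_l([p[0],p[1],.13],feed=.2)
arm.move_to([.44,-.033,.24],R(90));arm.sleep(.3)
c=arm.get_calibration("wrist");im=arm.snapshot("wrist");t=arm.snapshot("top");s=arm.snapshot("side")
o=np.array([.5472,-.0328,0])
for x in(-.04,0,.04):
    for nm,I,cc in(("wrist",im,c),("top",t,arm.get_calibration("top"))):
        a,b=np.round(proj(nm,o+[x,0,.063],cc)).astype(int);print(x,nm,a,b,I[max(b-2,0):b+3,a-2:a+3].reshape(-1,3).mean(0).round())
J=[]
for nm,I,cc,r in(("wrist",im,c,55),("top",t,None,40),("side",s,None,50)):
    k=proj(nm,[.564,-.033,.035],cc).astype(int);k[1]=min(k[1],399-r)
    J.append(cv2.resize(I[k[1]-r:k[1]+r,k[0]-r:k[0]+r,::-1],(264,264),interpolation=cv2.INTER_CUBIC))
cv2.imwrite("pics/z1.png",np.hstack(J));print(arm.current_t())
E
```

```text
[-0.3 -0.4  0.1]
-0.04 wrist 321 223 [196. 194.  63.]
-0.04 top 347 200 [140. 145. 129.]
0 wrist 321 249 [111. 130. 187.]
0 top 347 186 [139. 144. 147.]
0.04 wrist 321 274 [59. 42. 35.]
0.04 top 346 172 [140. 144. 125.]
56.55
```

View pics/z1.png

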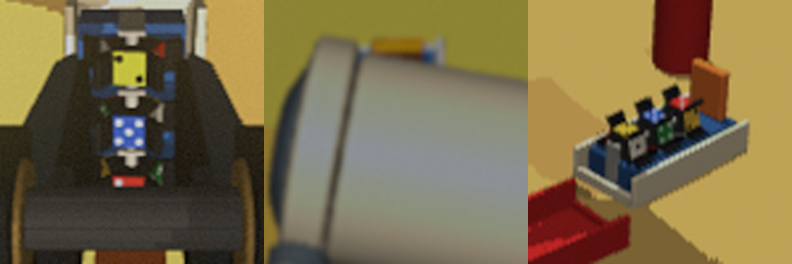

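Viewed 12. The block sits flat in the cream holder, showing yellow 2 at (129,70), blue 5 at (129,132) and red at (129,183). The arm is clear of it.

```bash
python3 - <<'E'
from rig import arm
arm.sign_off();print(arm.current_t())
E
```

```text
the job is handed in; nothing more can be done
the job is handed in; nothing more can be done
```

I handed the job in at about 57 s of the 72 s allowed. The block sits flat in the cream holder showing 2-5-3, and the arm is clear of it.

**What I did:**
- I drew the block 75 mm out of the hood, set it in the black cradle and released it.
- There I rolled wheel 1 from 3 to 2, wheel 2 from 1 to 5, and wheel 3 from 5 through 4 to 3.
- I then gripped the block by its orange fin and lowered it into the cream holder until it touched, 0.3 mm below the TCP height at which I had gripped it in the cradle.

**Last checks:**
- The wrist and side pictures show the block flat in the holder, with yellow 2, blue 5 and red 3 on top.
- The top camera was blocked by the arm at the end. Before the final lift it had shown yellow, blue and red.

**What went wrong or stayed unclear:**
- **First roll attempt:** it turned nothing. A touch test put the fingertips about 23 mm above the nominal tool point. I rolled again at the corrected height, and it worked.
- **First grasp:** for the same reason I probably held the block high on its case or by the wheels (54 mm opening read, not 66), with about 16 N upward. It lifted and seated cleanly.
- **Wheel clicks:** in the cradle, the faces of wheels 1 and 2 sat about 1 to 1.5 mm off centre, which is within the stated play. Wheel 3 was mostly hidden by the gripper, so I checked it by colour only.
- **Can, jar and clamp:** I planned around them and felt no contact, but did not measure their positions again at the end.

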